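Seat the third battery cell against the sprung test contact and hold it there

TASK

Take the single cell from its V-rest and lay it in the groove on top of the two cells lying in the test nest, a little short of the sprung contact pin, so that the three form a small pyramid. Then slide it along the groove against the pin until the pin is pushed fully in and the cell's end bears flat on the stop plate, without disturbing the two lower cells. Finish while still holding the cell pressed against the plate, with a moderate push (well under 40 N on the plate): do not let go, or the pin will push it back.

Things in the scene. Friction and masses are not known exactly. Their poses are not given: they have to be found in the camera images.
- cell: the loose cylindrical battery cell, 46 mm diameter, 80 mm long, about 0.33 kg, flat ends, smooth grey sleeve with bare steel ends. It starts lying level in the V-rest, alone, its axis 39.4 mm above the bench. Origin at the middle of the cell, on its axis; its x axis is the cylinder axis (both ends are alike and it may be turned end for end)
- nest_cell_a: one of the two like cells (46 x 80 mm) lying side by side in the test nest; origin at its middle, x along its axis. It lies at nest x = -10.5, y = +24, z = 33 mm, loosely held by low ribs
- nest_cell_b: the other cell in the nest, at nest x = -10.5, y = -24, z = 33 mm; the tops of both are 56 mm above the bench
- nest: the aluminium test nest, fixed to the bench (but anywhere on it): base plate 160 x 116 x 10 mm. Origin on its underside, z up, x along the cells and toward the stop plate (level). The third cell, saddled on the two, has its axis at nest y = 0, z = 72.2 mm. With its middle at nest x = -35 mm it clears the pin by 13 mm; it meets the pin at x = -22 mm and the stop plate at x = -10 mm. The nest has nothing higher than its stop plate (94 mm)
- stop_plate: the upright aluminium stop plate of the nest, 10 mm thick, 100 mm wide, top edge 94 mm above the bench. Origin on its face toward the cells (nest x = +30 mm), where the pin's axis passes through it (72.2 mm above the bench); x as the nest's, from the cells into the plate
- plunger (a joint): the sprung contact pin, 12 mm diameter, sticking out of the stop plate 12 mm toward the cells at the height of the third cell's axis. Value in m: 0 = fully out, grows as it is pressed; about 0.012 when the cell's end meets the stop plate. The spring pushes with 4 N when out and about 9 N when flush
- v_rest: the small dark steel V-rest in which the single cell starts, 56 x 45 mm, 27 mm high, fixed to the bench; narrower than the cell, so the cell's sides are free. Origin on its underside, x along the cell
Not all that is in view belongs to the job. What is shaped like the cell but turquoise is not meant.

How it is judged:
By the outcome, as a careful person would: the job done as asked, in the order asked, and still so for the second after the job is handed in, while the arm keeps its last pose, push and grip.
It also fails if it takes over 48 s, if anything falls off the work surface, if the arm or the gripper's body presses on something with over 40 N, if the wrist force passes 120 N, or if a joint passes its speed limit or range.

ROBOT

A 6-joint arm with a two-finger parallel gripper is mounted at the origin on a cart in front of the work surface, level with it; the furniture and walls round the work are solid. World frame = base frame: x ahead of the robot, y to its left, z up, the work surface at z = 0. Lengths are in m, angles in rad, forces in N, time in s.
With the tool pointing down it reaches from about 0.3 to 0.825 m from the base axis. Payload 5.4 kg.
Tool frame: the origin (TCP) lies midway between the tips of the shut fingers; the grasp point (between the pads) lies arm.hold_point_z behind it (arm.hold_point_z is the distance from the TCP to the grasp point, in m); z points along the fingers, y is the line along which they close (so a half turn about z gives the same grasp; the last joint's range is limited). The gripper opens to 92 mm and grips with 3 to 60 N. Pads are 20 mm wide; open, the fingers measure 128 mm over their backs; the gripper's body (75 mm by 189 mm) begins 69 mm behind the grasp point.
Start: joints at [1.085, 0.158, 1.597, -0, 1.386, -0.21], TCP at [0.157, 0.553, 0.215] pointing down, gripper open.
Joint ranges: [-2.91, 2.91], [-0.94, 2.29], [0.18, 2.7], [-1.29, 4.43], [0.17, 2.64], [-3, 3]. Speed limits (rad/s): [2.57, 2.57, 3.14, 3.14, 3.14, 3.14].

INTERFACE

Orientations are given as a 3x3 rotation matrix whose columns are the frame's x, y, z axes.
In Python, from rig import arm gives the robot as it stands.
- The arm moves only by the tool arm_command, never from a script. Its argument "plan" is a list that holds one entry, the list of rows, each a list of 5 numbers: the finger opening in cm, from 0 to 9.19, then the shift along the tool's x, y, z in cm, then the turn about the tool's z in rad. A call has 1 to 20 rows; each row is the pose to reach, as a shift and turn from the pose commanded when the call began, along the tool's axes at that moment; what a row does not reach only later rows make up. A row lasts 1/10 s, in which the tool goes at most 50 mm and 8.59 degrees, less where a joint would pass 70% of its speed; a pose out of reach is approached as far as the arm can. A call with a gripper value outside its range is refused whole. The fingers move at their own pace and stop on an object; the grip force is fixed at half the most. Time passes only in rows, so rows that repeat a pose let the fingers close. It gives the time, the measured TCP pose, the force, the opening and the grip force at its end, in the units of the state.
- arm.get_state(): the state, without advancing time (a new reading comes with each control period).
- arm.camera(name): name is "scene" or "side" or "wrist"; returns a dict with "frame" (420x560x3 uint8, blue, green, red), "fx", "fy", "cx", "cy" (pixels), "R" (3x3) and "t" (3): a world point X has camera coordinates R X + t; the wrist camera has in their place "tool_from_camera" (4x4, takes a point from camera to tool coordinates, whose origin is the TCP and whose axes are the flange's). Camera axes: x right, y down, z forward; pixel columns grow to the right and rows downward; lengths in m; the calibration is good to about 2 mm. The wrist camera is an equidistant fisheye: a pixel r from the principal point sees the ray r / f radians off the axis. A picture is of the moment at which its call begins: read the wrist's pose just before it. There is no depth.
- arm.hand_in(): hands the job in; it is judged then, once.
The state is a dict: "time": time; "joint_positions": joint angles; "joint_vel": joint speeds; "effort": joint torques, N m; "eef_pos": TCP position; "tcp_rot": TCP orientation; "force": force on the tool from outside, world axes, zero at the start; "ft_torque": the same for the moment, N m; "gripper_width": opening from 0.0 (shut) to 1.0 (fully open); "grasp_force": force on a finger pad.
Only numpy, scipy, OpenCV 4.12 (cv2) and the standard library are available. Lean on these libraries where they do the work, as an engineer would, in place of code of your own. Each camera call takes 0.05 s, during which the arm holds its last target. There are 200 camera calls.

## Working session

There is one attempt and no reset: what is moved stays moved. The work goes in short steps, Python scripts to look and compute and a tool call to move; the robot and the scene stay as the last step left them, time stands still between calls to the robot, and variables do not carry over. Pictures are saved under pics/ and viewed, at most 10 in all, crops included, and the job is handed in when it is done.

Besides the shell and the picture viewer there is one more tool, called after "Emit:" as name(argument=value, ...) on one line, values as JSON. arm_command: Moves the arm, as the interface text tells. Its arguments: {"type":"object","properties":{"plan":{"type":"array"}},"required":["plan"]}

```bash
mkdir -p pics; ls
python3 - <<'E'
from rig import arm
import cv2,pickle
s=arm.get_state();print(s, arm.hold_point_z)
d={}
for n in("scene","side","wrist"):
    c=arm.camera(n);d[n]=c;cv2.imwrite(f"pics/{n}0.png",c["frame"])
    print(n,{k:v for k,v in c.items() if k!="frame"})
pickle.dump((s,d),open("c0.pkl","wb"))
import numpy as np
cv2.imwrite("pics/both.png",cv2.resize(np.vstack([np.hstack([d["scene"]["frame"],d["side"]["frame"]])]),(800,300)))
E
```

```text
pics
{'time': 0.0, 'joint_positions': array([ 1.08489591e+00,  1.59031358e-01,  1.59819335e+00, -1.08475344e-05,
        1.38618217e+00, -2.10115163e-01]), 'joint_vel': array([-0.00050375, -0.00035657,  0.00059637, -0.00058856, -0.00024259,
        0.00082833]), 'effort': array([ 1.96726825e-03, -3.85572624e+01, -3.22110665e+01,  7.03491457e-02,
        3.78782919e-02, -1.26549548e-04]), 'eef_pos': array([0.15631677, 0.55271476, 0.21364832]), 'tcp_rot': array([[-9.62212059e-01,  2.72299930e-01, -8.37823268e-04],
       [ 2.72300971e-01,  9.62210783e-01, -1.60921804e-03],
       [ 3.67972624e-04, -1.77654909e-03, -9.99998354e-01]]), 'force': array([ 0.33740594, -0.32818839,  0.57713596]), 'ft_torque': array([-0.0451531 ,  0.0085351 , -0.06324292]), 'grasp_force': 0.0, 'gripper_width': 1.0004896689220297} 0.0187
scene {'fx': 380.95807719448743, 'fy': 380.95807719448743, 'cx': 275.15766468949096, 'cy': 211.30563402067324, 'R': array([[-0.7117452 , -0.70228695, -0.01455363],
       [-0.53255483,  0.55300571, -0.6407574 ],
       [ 0.4580438 , -0.4483054 , -0.76760546]]), 't': array([0.46044865, 0.30179129, 0.67541591])}
side {'fx': 442.20042784071995, 'fy': 442.20042784071995, 'cx': 277.4545837295756, 'cy': 205.16315664593148, 'R': array([[ 0.96021808, -0.27909489, -0.00934253],
       [-0.16861832, -0.55280912, -0.81606981],
       [ 0.22259628,  0.78518031, -0.57787782]]), 't': array([-0.50617901,  0.16682563,  0.71937403])}
wrist {'fx': 325.19226210127806, 'fy': 325.19226210127806, 'cx': 277.61791037390117, 'cy': 210.81620361129703, 'tool_from_camera': array([[-3.02300501e-04, -9.59773531e-01, -2.80775136e-01,
         8.00470348e-02],
       [ 9.99999951e-01, -3.12240641e-04, -9.33196393e-06,
        -5.24342865e-04],
       [-7.87128366e-05, -2.80775125e-01,  9.59773579e-01,
        -1.70352679e-01],
       [ 0.00000000e+00,  0.00000000e+00,  0.00000000e+00,
         1.00000000e+00]])}
```

View pics/scene0.png

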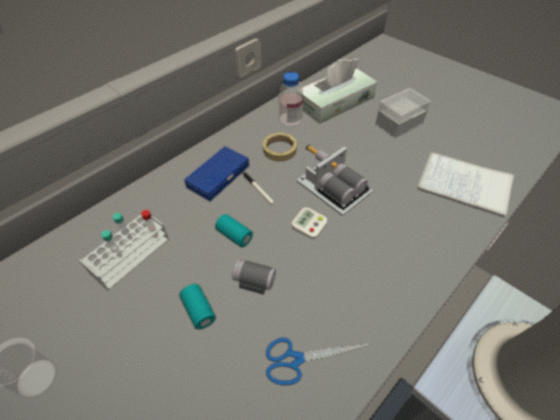

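View pics/side0.png

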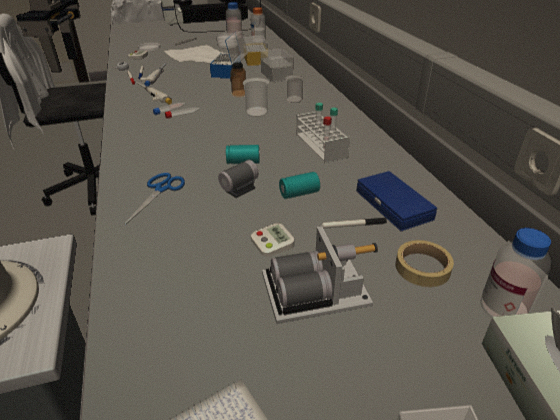

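The scene view shows the grey cell in its V-rest at (255,276) and the nest with two grey cells at (340,185). Side view: the cell is at (238,177) and the nest at (310,285), with its stop plate towards the wall.
Things that could be taken for the cell: the grey cell (255,276), the turquoise ones at (234,230) and (197,306), and the nest cells at (337,187) and (350,178). I choose the grey one at (255,276) and will check it in a close crop.

```bash
cat > h.py <<'E'
import numpy as np,cv2,pickle
def ray(c,uv):
    d=np.array([(uv[0]-c["cx"])/c["fx"],(uv[1]-c["cy"])/c["fy"],1.]); R=np.array(c["R"]);return -R.T@c["t"],R.T@d
def onz(c,uv,z):
    o,d=ray(c,uv);return o+d*(z-o[2])/d[2]
def wray(c,s,uv):
    p=np.array([uv[0]-c["cx"],uv[1]-c["cy"]])/c["fx"];r=np.hypot(*p)
    d=np.array([*(p/r*np.sin(r)),np.cos(r)]) if r>1e-9 else np.array([0,0,1.])
    T=c["tool_from_camera"];R=s["tcp_rot"]
    return s["eef_pos"]+R@T[:3,3],R@(T[:3,:3]@d)
def wonz(c,s,uv,z):
    o,d=wray(c,s,uv);return o+d*(z-o[2])/d[2]
def wproj(c,s,X):
    T=np.linalg.inv(c["tool_from_camera"]);p=s["tcp_rot"].T@(np.array(X)-s["eef_pos"]);q=T[:3,:3]@p+T[:3,3]
    a=np.arctan2(np.hypot(q[0],q[1]),q[2]);n=np.hypot(q[0],q[1]);return np.array([c["cx"]+c["fx"]*a*q[0]/n,c["cy"]+c["fx"]*a*q[1]/n])
def proj(c,X):
    q=np.array(c["R"])@X+c["t"];return np.array([c["cx"]+c["fx"]*q[0]/q[2],c["cy"]+c["fy"]*q[1]/q[2]])
E
python3 - <<'E'
from h import *
s,d=pickle.load(open("c0.pkl","rb"))
S,D=d["scene"],d["side"]
print("cell",onz(S,(255,275),.0394),onz(D,(238,177),.0394))
for n,c,uvs in(("scene",S,[(298,184),(335,157),(372,187),(333,212)]),("side",D,[(263,264),(277,318),(371,300),(345,255)])):
    print(n,[onz(c,u,.010).round(3)[:2] for u in uvs])
def crop(c,x,y,w,h): return cv2.resize(c["frame"][y:y+h,x:x+w],(400,300),interpolation=cv2.INTER_CUBIC)
im=np.vstack([np.hstack([crop(S,225,250,64,48),crop(S,285,140,100,75)]),np.hstack([crop(D,206,152,64,48),crop(D,255,225,132,99)])])
cv2.imwrite("pics/crop1.png",im)
E
```

```text
cell [0.49507668 0.21162815 0.0394    ] [0.49682522 0.20347562 0.0394    ]
scene [array([ 0.624, -0.06 ]), array([ 0.62 , -0.206]), array([ 0.481, -0.183]), array([ 0.5 , -0.05])]
side [array([ 0.486, -0.05 ]), array([ 0.476, -0.174]), array([ 0.631, -0.182]), array([ 0.634, -0.07 ])]
```

View pics/crop1.png

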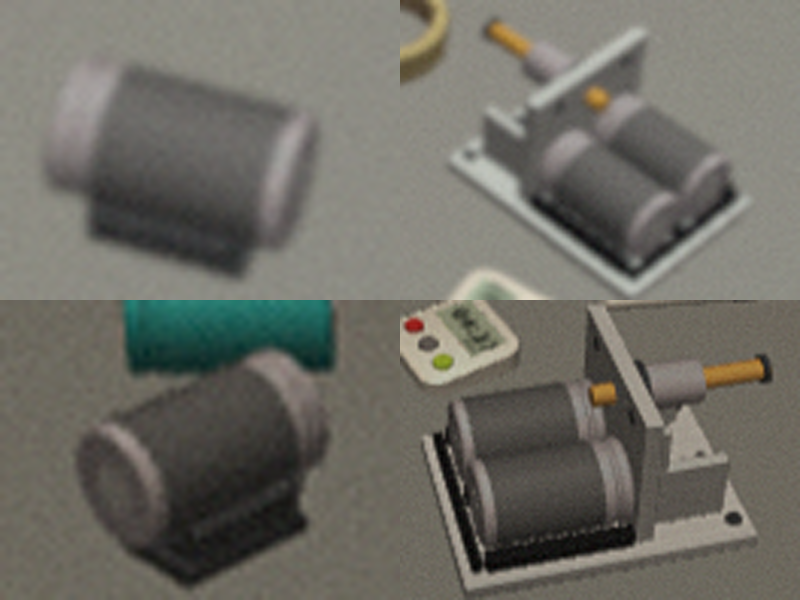

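The crop confirms the plain grey cell with bare ends in the dark V-rest, and the nest with its pin and plate facing world +x. Next I hover over the cell.

Emit:
arm_command(plan=[[[9.19, -4.2, -2.4, 0, 0], [9.19, -8.4, -4.8, 0, 0], [9.19, -12.6, -7.2, 0, 0], [9.19, -16.8, -9.6, 0, 0], [9.19, -21, -12, 0, 0], [9.19, -25.2, -14.4, 0, 0], [9.19, -29.4, -16.8, 0, 0], [9.19, -33.6, -19.2, 0, 0], [9.19, -37.8, -21.6, 0, 0], [9.19, -42, -24, 0, 0], [9.19, -42, -24, 2, 0], [9.19, -42, -24, 2, 0], [9.19, -42, -24, 2, 0]]])

```text
time: 1.45
eef_pos: [0.4945, 0.2082, 0.1941]
tcp_rot: [[-0.962, 0.272, -0.002], [0.272, 0.962, -0.0], [0.002, -0.001, -1.0]]
force: [0.1, 0.7, 0.5]
gripper_width: 0.997
grasp_force: 0.0
```

Run:
```python
from h import *
from rig import arm
s=arm.get_state();c=arm.camera("wrist");pickle.dump((s,c),open("w1.pkl","wb"))
print(s["time"],s["eef_pos"],s["tcp_rot"].round(3).tolist(),s["joint_vel"].round(3))
print(wproj(c,s,(.496,.207,.0394)))
cv2.imwrite("pics/w1.png",c["frame"])
```

```text
1.45 [0.49451081 0.20815958 0.19412284] [[-0.962, 0.272, -0.002], [0.272, 0.962, -0.0], [0.002, -0.001, -1.0]] [ 0.018 -0.02  -0.017 -0.001 -0.001 -0.002]
[277.53212359 198.69829426]
```

View pics/w1.png

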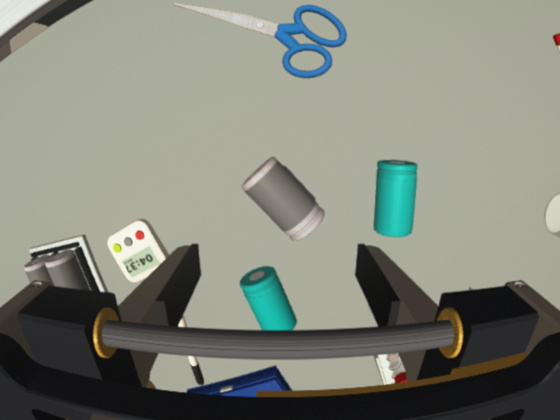

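The wrist view shows the grey cell at (284,199), its axis running from about (259,173) to (310,226). The turquoise cells at (268,298) and (396,198) are clear of the fingers.

```bash
cat > cell.py <<'E'
from h import *
def meas(s,c,seed,z=.0394,box=70,thr=16):
    lab=cv2.cvtColor(cv2.GaussianBlur(c["frame"],(3,3),0),cv2.COLOR_BGR2LAB).astype(float)
    x,y=seed;sub=lab[y-box:y+box,x-box:x+box]
    bg=np.median(sub.reshape(-1,3),0)
    m=(np.linalg.norm(sub-bg,axis=2)>thr).astype(np.uint8)
    m=cv2.morphologyEx(m,cv2.MORPH_CLOSE,np.ones((5,5)))
    n,l,st,_=cv2.connectedComponentsWithStats(m);k=l[box,box]
    cn=max(cv2.findContours((l==k).astype(np.uint8),0,2)[0],key=cv2.contourArea)[:,0]+[x-box,y-box]
    P=np.array([wonz(c,s,p,z)[:2] for p in cn],np.float32)
    r=cv2.minAreaRect(P);b=cv2.boxPoints(r);e=[b[1]-b[0],b[2]-b[1]];e=max(e,key=np.linalg.norm)
    a=np.arctan2(e[1],e[0]);print("px area",st[k],"centre",r[0],"size",r[1],"axis deg",np.degrees(a)%180)
    return np.array(r[0]),a
E
python3 - <<'E'
from cell import *
s,c=pickle.load(open("w1.pkl","rb"))
for t in(10,14,18,22):
  p,a=meas(s,c,(284,199),thr=t)
R=s["tcp_rot"]
d=np.array([*p,.0])-s["eef_pos"];print("tool shift cm",(R.T@d)[:2]*100)
t=R.T@np.array([np.cos(a),np.sin(a),0]);print("turn",(np.arctan2(t[1],t[0])+np.pi/2)%np.pi-np.pi/2)
E
```

```text
px area [  27   27   85   85 3912] centre (0.499045193195343, 0.21398821473121643) size (0.0886496901512146, 0.051147956401109695) axis deg 26.917732
px area [  27   27   84   85 3802] centre (0.49899619817733765, 0.21386463940143585) size (0.08817353844642639, 0.05104837566614151) axis deg 27.595911
px area [  28   27   83   84 3644] centre (0.499114990234375, 0.21367064118385315) size (0.08736108243465424, 0.05046273022890091) axis deg 26.816257
px area [  28   27   83   81 3527] centre (0.49900615215301514, 0.21371451020240784) size (0.0870814323425293, 0.050282079726457596) axis deg 26.851164
tool shift cm [-0.31752299  0.66929335]
turn -0.7441530879581926
```

Emit:
arm_command(plan=[[[7.5, -0.1, 0.1, 1, -0.14], [7.5, -0.2, 0.3, 2.5, -0.28], [7.5, -0.3, 0.5, 4, -0.42], [7.5, -0.3, 0.6, 5.5, -0.56], [7.5, -0.3, 0.67, 6, -0.7], [7.5, -0.3, 0.67, 6, -0.744], [7.5, -0.3, 0.67, 6, -0.744], [7.5, -0.3, 0.67, 6, -0.744], [7.5, -0.3, 0.67, 6, -0.744]]])

```text
time: 2.4
eef_pos: [0.5002, 0.214, 0.1353]
tcp_rot: [[-0.892, -0.451, 0.001], [-0.451, 0.892, 0.0], [-0.001, -0.0, -1.0]]
force: [-0.3, 0.0, -0.2]
gripper_width: 0.814
grasp_force: 0.0
```

Run:
```python
from cell import *
from rig import arm
s=arm.get_state();c=arm.camera("wrist");pickle.dump((s,c),open("w2.pkl","wb"))
print(s["eef_pos"],s["joint_positions"].round(3),s["gripper_width"])
u=wproj(c,s,(.499,.2137,.0394));print(u)
cv2.imwrite("pics/w2.png",c["frame"])
for t in(14,22):
  p,a=meas(s,c,tuple(u.astype(int)),box=90,thr=t)
R=s["tcp_rot"]
d=np.array([*p,.0284])-s["eef_pos"];print("tool shift cm",(R.T@d)*100)
t=R.T@np.array([np.cos(a),np.sin(a),0]);print("turn",(np.arctan2(t[1],t[0])+np.pi/2)%np.pi-np.pi/2)
```

```text
[0.50022417 0.21404383 0.13528534] [ 0.182  0.153  1.766  0.     1.222 -1.857] 0.8143593974217154
[277.89701941 211.91485543]
px area [  62   39   58  103 5394] centre (0.500404953956604, 0.2137955129146576) size (0.09174144268035889, 0.04810374602675438) axis deg 26.885944
px area [  62   39   57  102 5028] centre (0.49995648860931396, 0.21360903978347778) size (0.09071072936058044, 0.04751196876168251) axis deg 26.873283
tool shift cm [ 0.05502347 -0.0236045  10.68848844]
turn -0.0009493946908811779
```

View pics/w2.png

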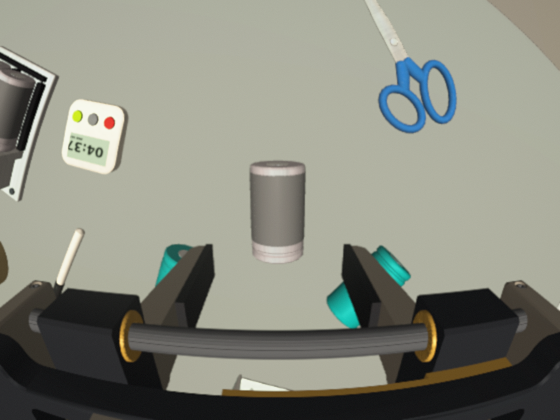

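The wrist view shows the cell upright in the image at (278,211), between the open fingers. The rays at its near and far ends meet heights other than the axis, so I correct along x using the top of the far edge.

Run:
```python
from h import *
s,c=pickle.load(open("w2.pkl","rb"));R=s["tcp_rot"]
f=lambda v,z:((R.T@(wonz(c,s,(278,v),z)-s["eef_pos"]))*100).round(2)
print("far top edge",f(261,.0624),"near bottom",f(161,.0164),"near top",f(171,.0624), f(167,.0624))
b=c["frame"][155:270,270:286].mean(1).astype(int);print([(155+i,*x) for i,x in enumerate(b.tolist()) if i<25 or i>85])
```

```text
far top edge [-3.4   0.03  7.29] near bottom [ 4.2   0.04 11.88] near top [4.04 0.03 7.28] [4.35 0.03 7.28]
[(155, 161, 177, 176), (156, 161, 177, 176), (157, 161, 177, 176), (158, 161, 177, 176), (159, 157, 172, 172), (160, 137, 149, 150), (161, 106, 114, 119), (162, 101, 109, 115), (163, 108, 117, 122), (164, 117, 125, 130), (165, 115, 122, 128), (166, 107, 113, 121), (167, 136, 143, 155), (168, 174, 182, 194), (169, 192, 200, 210), (170, 202, 210, 214), (171, 207, 215, 216), (172, 208, 216, 217), (173, 208, 216, 217), (174, 204, 212, 212), (175, 177, 186, 187), (176, 141, 150, 153), (177, 126, 136, 140), (178, 125, 135, 139), (179, 126, 135, 140), (241, 122, 131, 136), (242, 122, 131, 136), (243, 122, 131, 136), (244, 122, 131, 135), (245, 125, 134, 139), (246, 151, 160, 164), (247, 188, 196, 199), (248, 199, 207, 210), (249, 200, 208, 211), (250, 200, 207, 211), (251, 200, 208, 211), (252, 195, 202, 206), (253, 180, 187, 193), (254, 188, 195, 200), (255, 194, 201, 207), (256, 185, 193, 204), (257, 186, 193, 204), (258, 198, 206, 210), (259, 201, 209, 211), (260, 201, 209, 211), (261, 199, 207, 210), (262, 186, 194, 199), (263, 159, 170, 175), (264, 158, 173, 173), (265, 161, 177, 176), (266, 161, 177, 176), (267, 161, 177, 176), (268, 161, 177, 176), (269, 161, 177, 176)]
```

Emit:
arm_command(plan=[[[7.5, 0.4, 0, 4, 0], [7.5, 0.4, 0, 7, 0], [7.5, 0.4, 0, 9, 0], [7.5, 0.4, 0, 10.2, 0], [7.5, 0.4, 0, 10.7, 0], [7.5, 0.4, 0, 10.7, 0], [6, 0.4, 0, 10.7, 0], [5, 0.4, 0, 10.7, 0], [4, 0.4, 0, 10.7, 0], [4, 0.4, 0, 10.7, 0], [4, 0.4, 0, 10.7, 0], [4, 0.4, 0, 10.7, 0], [4, 0.4, 0, 10.7, 0]]])

```text
time: 3.75
eef_pos: [0.4969, 0.2119, 0.0282]
tcp_rot: [[-0.892, -0.451, 0.001], [-0.451, 0.892, 0.0], [-0.001, -0.0, -1.0]]
force: [-0.9, 1.0, 5.8]
gripper_width: 0.492
grasp_force: 30.0
```

Gripped: 45.3 mm opening, 30 N. Next I lift and go beside the nest for a clear wrist view of it.

Emit:
arm_command(plan=[[[4, 0, 0, -1, 0], [4, 0, 0, -4, 0], [4, 0, 0, -8, 0], [4, 0, 0, -11.5, 0], [4, 1, -2, -13, 0.1], [4, 2.8, -5.8, -13, 0.22], [4, 4.6, -9.6, -13, 0.34], [4, 6.4, -13.2, -13, 0.46], [4, 7.8, -16, -13, 0.54], [4, 8.4, -17.3, -13, 0.556], [4, 8.4, -17.3, -13, 0.556], [4, 8.4, -17.3, -13, 0.556], [4, 8.4, -17.3, -13, 0.556], [4, 8.4, -17.3, -13, 0.556]]])

```text
time: 5.15
eef_pos: [0.4995, 0.0207, 0.1575]
tcp_rot: [[-0.996, 0.085, -0.0], [0.085, 0.996, 0.0], [0.0, 0.0, -1.0]]
force: [0.4, 0.0, -3.2]
gripper_width: 0.494
grasp_force: 30.0
```

Run:
```python
from h import *
from rig import arm
s=arm.get_state();c=arm.camera("wrist");pickle.dump((s,c),open("w3.pkl","wb"))
print(s["eef_pos"],s["joint_positions"].round(3),s["gripper_width"],s["force"],s["tcp_rot"].round(4).tolist())
cv2.imwrite("pics/w3.png",c["frame"])
```

```text
[0.49949032 0.02068512 0.15749201] [-0.201  0.015  1.866  0.     1.261 -1.686] 0.4941128612637637 [ 0.4394892   0.00773025 -3.19391508] [[-0.9963, 0.0855, -0.0003], [0.0855, 0.9963, 0.0003], [0.0003, 0.0003, -1.0]]
```

View pics/w3.png

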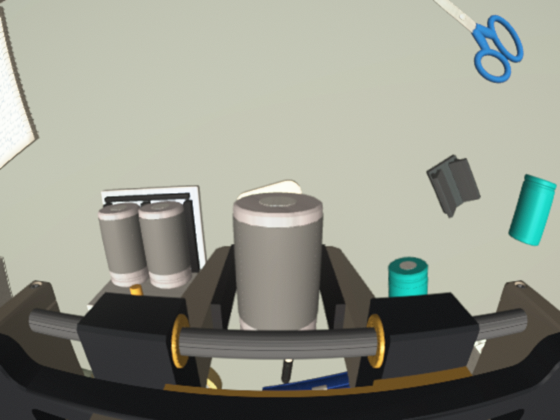

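The cell is held straight. The nest is at the left, (100-205, 186-290), partly hidden, so I move 9 cm further along +x to bring its plate into view.

Emit:
arm_command(plan=[[[4, -3, 0, 0, 0], [4, -6, 0, 0, 0], [4, -9, 0, 0, 0], [4, -9, 0, 0, 0], [4, -9, 0, 0, 0], [4, -9, 0, 0, 0]]])

```text
time: 5.8
eef_pos: [0.5883, 0.0122, 0.1573]
tcp_rot: [[-0.996, 0.087, -0.001], [0.087, 0.996, 0.0], [0.001, 0.0, -1.0]]
force: [-0.7, -1.3, -3.9]
gripper_width: 0.496
grasp_force: 30.0
```

Run:
```python
from h import *
from rig import arm
s=arm.get_state();c=arm.camera("wrist");pickle.dump((s,c),open("w4.pkl","wb"))
print(s["eef_pos"],s["tcp_rot"].round(4).tolist())
cv2.imwrite("pics/w4.png",cv2.resize(c["frame"][100:280,60:300],(800,600),interpolation=cv2.INTER_CUBIC))
```

```text
[0.58832877 0.01217347 0.15731784] [[-0.9962, 0.087, -0.0012], [0.087, 0.9962, 0.0003], [0.0012, 0.0002, -1.0]]
```

View pics/w4.png

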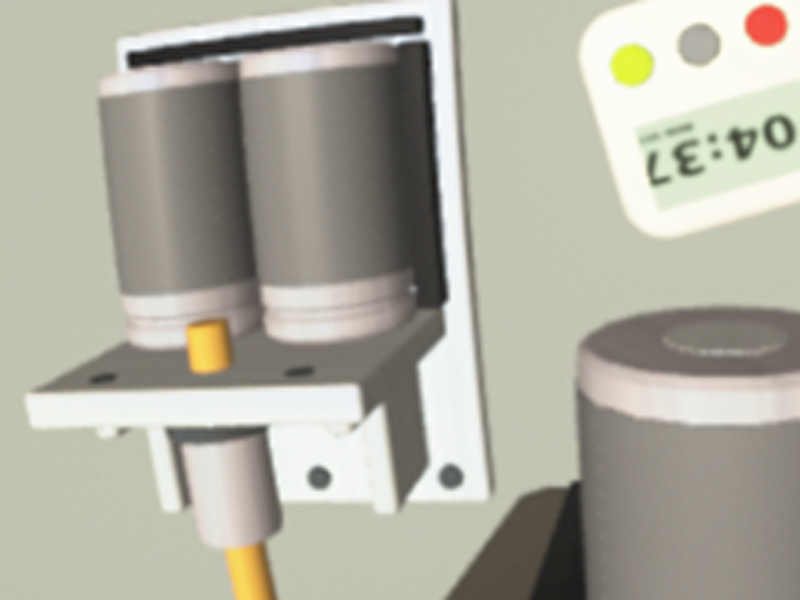

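The crop shows the nest with its stop plate: top front edge from (30,396) to (362,387), pin tip at (208,322), base corners at (490,498) and (118,42), and both lower cells. I fit a rigid pose to these points.

Run:
```python
from h import *
s,c=pickle.load(open("w4.pkl","rb"));s3,c3=pickle.load(open("w3.pkl","rb"))
f=lambda u,v:(u/3.3333+60-.35,v/3.3333+100-.35)
L=[("topL",f(29,396),.094,(30,-50)),("topR",f(362,387),.094,(30,50)),("topbR",f(361,421),.094,(40,50)),("topbL",f(30,428),.094,(40,-50)),
("base++",f(492,498),.010,(80,58)),("base--",f(118,40),.010,(-80,-58))]
P=[wonz(c,s,u,z)[:2]for _,u,z,_ in L]+[wonz(c3,s3,(199,186),.010)[:2],wonz(c3,s3,(102.5,190),.010)[:2]]
N=[n for *_,n in L]+[(-80,58),(-80,-58)]
P=np.array(P);N=np.array(N)/1e3
def kab(P,N):
    a,b=P-P.mean(0),N-N.mean(0);U,S,V=np.linalg.svd(b.T@a);R=(U@V).T
    t=P.mean(0)-R@N.mean(0);return R,t
for idx in([*range(8)],[0,1,2,3],[4,5,6,7]):
    R,t=kab(P[idx],N[idx]);print("yaw",np.degrees(np.arctan2(R[1,0],R[0,0])).round(2),"t",t.round(4));print((1e3*((P-t)@R-N)).round(1).tolist())
R,t=kab(P,N)
g=lambda x:(R.T@(np.array(x)-t)*1e3).round(1)
print("pin tip left/right at z.0722",g(wonz(c,s,f(187,342),.0722)[:2]),g(wonz(c,s,f(232,345),.0722)[:2]))
w=lambda x,y,z:(wproj(c,s,[*(R@np.array([x,y])+t),z])-[59.65,99.65])*3.3333
print("pred cells' groove at top edges",[w(-50.5,y,.056).round(0) for y in(24,-24)],[w(29.5,y,.056).round(0) for y in(24,-24)])
b=1e3*np.array([g(wonz(c,s,f(*q),.0722)[:2])for q in()])
# shift to hover target nest(-40,0)
T=R@np.array([-.040,0])+t;A=s["tcp_rot"];print("target",T,"tool shift cm",A.T@(np.array([*T,.157])-s["eef_pos"])*100)
x=A.T@np.array([*(-R[:,0]),0]);print("turn",np.arctan2(x[1],x[0]))
# cell in hand: near end top edge & far
```

```text
yaw -3.6 t [ 0.5474 -0.1208]
[[-6.9, 1.0], [-7.4, -0.4], [-9.0, -1.7], [-8.0, -0.9], [6.1, -0.1], [9.6, -0.3], [8.0, 0.2], [7.6, 2.1]]
yaw -3.23 t [ 0.5395 -0.1211]
[[0.6, 1.5], [0.7, 0.1], [-0.9, -1.3], [-0.5, -0.4], [14.3, -0.0], [17.0, 0.8], [16.2, 1.4], [15.1, 3.3]]
yaw -3.45 t [ 0.5552 -0.1208]
[[-14.8, 0.4], [-15.1, -1.0], [-16.7, -2.3], [-15.9, -1.5], [-1.5, -0.9], [1.6, -0.7], [0.3, -0.1], [-0.4, 1.8]]
pin tip left/right at z.0722 [15.6 -8.1] [16.8  5.6]
pred cells' groove at top edges [array([ 1554., -1425.]), array([ -195., -1371.])] [array([1697., 1464.]), array([-189., 1500.])]
target [ 0.50745178 -0.11833531] tool shift cm [  6.92196686 -13.70482499   0.03798154]
turn -0.024307982656488276
```

Run:
```python
from h import *
s,c=pickle.load(open("w4.pkl","rb"))
f=lambda u,v:(u/3.3333+60-.35,v/3.3333+100-.35)
a=np.radians(-3.4);R=np.array([[np.cos(a),-np.sin(a)],[np.sin(a),np.cos(a)]]);t=np.array([.5397,-.1210])
g=lambda u,v,z:(R.T@(wonz(c,s,f(u,v),z)[:2]-t)*1e3).round(1)
print("pin tip (18,0)",g(208,322,.0782),"sides",g(187,330,.0722),g(230,330,.0722))
print("cells -x top edge (-50.5,+-24)",g(168,72,.056),g(315,55,.056))
print("cell outer sides at mid z.033+",g(105,150,.033),g(413,150,.033))
w=lambda x,y,z:((wproj(c,s,[*(R@np.array([x,y])/1e3+t),z])-[59.65,99.65])*3.3333).round()
print("pred -x top",w(-50.5,-24,.056),w(-50.5,24,.056),"+x bottom",w(29.5,-24,.033),"pin",w(18,0,.0782))
T=R@np.array([-.036,0])+t;A=s["tcp_rot"];print("target",T,"tool shift cm",A.T@(np.array([*T,.0612])-s["eef_pos"])*100)
x=A.T@np.array([*(-R[:,0]),0]);print("turn",np.arctan2(x[1],x[0]))
h=lambda v,z:(A.T@(wonz(c,s,(278,v),z)-s["eef_pos"])*100).round(2)
b=c["frame"][185:300,270:286].mean(1).astype(int);print([(185+i,x[1]) for i,x in enumerate(b.tolist()) if i<55 ])
for v in(212,214,216,218): print(v,h(v,s["eef_pos"][2]+.011+.023))
```

```text
pin tip (18,0) [16.7  3.1] sides [19.9 -7. ] [20.5  6.2]
cells -x top edge (-50.5,+-24) [-48.6 -13.4] [-48.3  31.2]
cell outer sides at mid z.033+ [-28.5 -51.4] [-19.8  49.8]
pred -x top [136.  70.] [289.  49.] +x bottom [202. 331.] pin [199. 327.]
target [ 0.50376337 -0.11886497] tool shift cm [  7.27322595 -13.79118445   9.61839951]
turn -0.027739645237396693
[(185, 197), (186, 197), (187, 197), (188, 197), (189, 197), (190, 194), (191, 173), (192, 135), (193, 108), (194, 103), (195, 105), (196, 112), (197, 118), (198, 120), (199, 120), (200, 120), (201, 119), (202, 119), (203, 119), (204, 130), (205, 155), (206, 138), (207, 108), (208, 102), (209, 102), (210, 103), (211, 103), (212, 124), (213, 179), (214, 205), (215, 208), (216, 210), (217, 221), (218, 229), (219, 231), (220, 231), (221, 230), (222, 231), (223, 231), (224, 231), (225, 231), (226, 227), (227, 182), (228, 148), (229, 147), (230, 149), (231, 149), (232, 149), (233, 149), (234, 149), (235, 149), (236, 148), (237, 148), (238, 148), (239, 148)]
212 [ 3.97 -0.02 -3.4 ]
214 [ 3.88 -0.02 -3.4 ]
216 [ 3.79 -0.02 -3.4 ]
218 [ 3.69 -0.02 -3.4 ]
```

Emit:
arm_command(plan=[[[4, 1.2, -2.4, 0, -0.01], [4, 3.2, -6, 0, -0.028], [4, 5.2, -9.8, 0, -0.028], [4, 6.6, -12.5, 0, -0.028], [4, 7.25, -13.8, 0, -0.028], [4, 7.25, -13.8, 0, -0.028], [4, 7.25, -13.8, 3, -0.028], [4, 7.25, -13.8, 6, -0.028], [4, 7.25, -13.8, 7.4, -0.028], [4, 7.25, -13.8, 7.7, -0.028], [4, 7.25, -13.8, 7.7, -0.028], [4, 7.25, -13.8, 7.7, -0.028], [4, 7.25, -13.8, 7.7, -0.028]]])

```text
time: 7.15
eef_pos: [0.5061, -0.1199, 0.0821]
tcp_rot: [[-0.998, 0.06, 0.003], [0.06, 0.998, -0.001], [-0.003, -0.001, -1.0]]
force: [0.2, -0.5, -3.4]
gripper_width: 0.493
grasp_force: 30.0
```

Run:
```python
from h import *
from rig import arm
s=arm.get_state();d={n:arm.camera(n) for n in("wrist","scene","side")};pickle.dump((s,d),open("w5.pkl","wb"))
print(s["eef_pos"],s["tcp_rot"].round(4).tolist(),s["force"],s["ft_torque"])
def crop(c,x,y,w,h): return cv2.resize(c["frame"][y:y+h,x:x+w],(400,300),interpolation=cv2.INTER_CUBIC)
cv2.imwrite("pics/w5.png",np.vstack([np.hstack([crop(d["scene"],285,130,100,75),crop(d["side"],235,205,140,105)]),np.hstack([crop(d["wrist"],150,150,256,192),crop(d["wrist"],100,60,400,300)])]))
```

```text
[ 0.50612302 -0.11991956  0.08211959] [[-0.9982, 0.0596, 0.0026], [0.0596, 0.9982, -0.0012], [-0.0026, -0.0011, -1.0]] [ 0.17653873 -0.47865174 -3.41091416] [-0.04472421 -0.02950019  0.01489095]
```

View pics/w5.png

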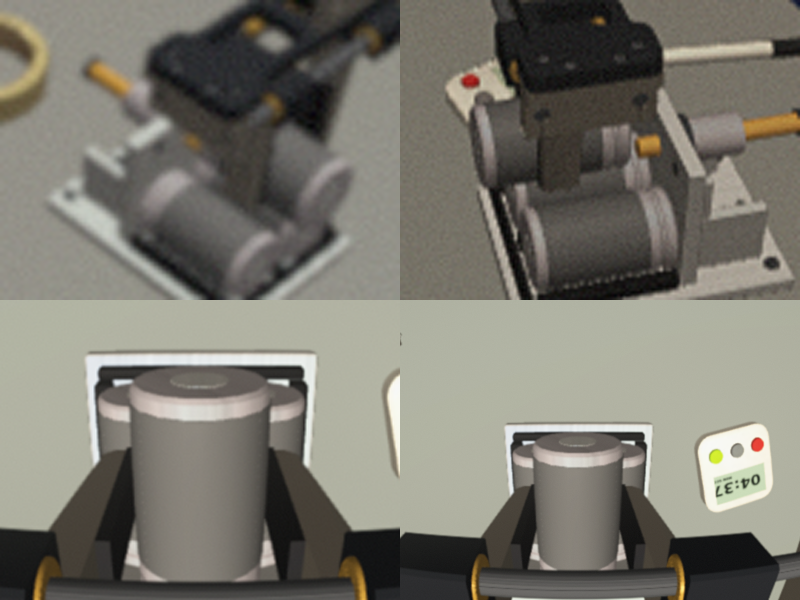

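The wrist view (lower left) shows the held cell centred at about x=200 and the nest base and lower cells at about 201.5, nearly symmetric. Side view: the cell sits above the groove, short of the pin. I refine the centring by edge profiles.

Run:
```python
from h import *
s,d=pickle.load(open("w5.pkl","rb"));c=d["wrist"];A=s["tcp_rot"]
F=c["frame"].astype(float);G=F[:,:,1];bl=F[:,:,0]
tl=lambda u,v,z:(A.T@(wonz(c,s,(u,v),z)-s["eef_pos"])*1e3).round(2)
# base side edges: rows ~ 150+370/1.5625..; -x edge: columns
def peak(p,o):  # strongest gradient subpixel
    g=np.abs(np.diff(p));i=g.argmax();w=g[max(i-2,0):i+3];return o+max(i-2,0)+(w*np.arange(len(w))).sum()/w.sum()+.5
for v in range(380,432,10):
    v=int(150+(v)/1.5625-300/1.5625)
    Sat=bl-F[:,:,2] # bench is greenish-grey, white plate bluish
    l=peak(Sat[v,196:214],196);r=peak(Sat[v,344:362],344);a,b=tl(l,v,.010),tl(r,v,.010)
    print(v,round(l,2),round(r,2),"y",a[1],b[1],"mid",(a[1]+b[1])/2,"width",b[1]-a[1])
us=np.arange(212,348,4);vs=[peak(Sat[175:190,u],175) for u in us]
q=np.array([tl(u,v,.010)[:2] for u,v in zip(us,vs)]);k=np.polyfit(q[:,1],q[:,0],1);print("edge slope rad",k, "resid",np.abs(np.polyval(k,q[:,1])-q[:,0]).max())
for v in(230,250,270):
    print("held",v,[np.round(x,1) for x in(peak(G[v,225:245],225),peak(G[v,312:330],312))])
    l,r=peak(G[v,225:245],225),peak(G[v,312:330],312);z=s["eef_pos"][2]+.011;print(tl(l,v,z)[1],tl(r,v,z)[1])
print([(u,int(G[222,u])) for u in range(206,236)],[(u,int(G[222,u])) for u in range(320,352)])
```

```text
201 205.67 350.89 y -56.72 57.01 mid 0.14499999999999957 width 113.72999999999999
207 205.95 350.39 y -56.78 56.91 mid 0.06499999999999773 width 113.69
214 206.62 349.91 y -56.61 56.88 mid 0.13500000000000156 width 113.49000000000001
220 206.92 349.43 y -56.69 56.81 mid 0.060000000000002274 width 113.5
226 212.05 349.21 y -52.8 56.98 mid 2.09 width 109.78
233 207.89 348.63 y -56.65 56.93 mid 0.14000000000000057 width 113.58
edge slope rad [-6.50111243e-04  2.97190635e+01] resid 0.24799477426108751
held 230 [np.float64(232.7), np.float64(322.3)]
-23.92 22.99
held 250 [np.float64(234.0), np.float64(321.0)]
-23.76 22.82
held 270 [np.float64(235.3), np.float64(319.6)]
-23.62 22.62
[(206, 184), (207, 211), (208, 231), (209, 235), (210, 227), (211, 143), (212, 74), (213, 93), (214, 130), (215, 159), (216, 176), (217, 181), (218, 185), (219, 189), (220, 193), (221, 199), (222, 204), (223, 205), (224, 204), (225, 204), (226, 207), (227, 210), (228, 210), (229, 211), (230, 212), (231, 208), (232, 181), (233, 128), (234, 95), (235, 94)] [(320, 69), (321, 70), (322, 107), (323, 171), (324, 201), (325, 203), (326, 197), (327, 192), (328, 191), (329, 194), (330, 195), (331, 196), (332, 196), (333, 193), (334, 188), (335, 182), (336, 177), (337, 171), (338, 164), (339, 158), (340, 154), (341, 142), (342, 115), (343, 84), (344, 65), (345, 88), (346, 183), (347, 234), (348, 237), (349, 231), (350, 210), (351, 178)]
```

Emit:
arm_command(plan=[[[4, 0, 0.05, 0.5, 0], [4, 0, 0.05, 1.1, 0], [4, 0, 0.05, 1.6, 0], [4, 0, 0.05, 1.9, 0], [4, 0, 0.05, 1.95, 0], [4, 0, 0.05, 1.95, 0], [4, 0, 0.05, 1.95, 0], [4, 0, 0.05, 1.95, 0]]])

```text
time: 8.1
eef_pos: [0.5049, -0.1191, 0.0611]
tcp_rot: [[-0.998, 0.06, -0.0], [0.06, 0.998, -0.0], [0.0, -0.0, -1.0]]
force: [-1.0, -1.9, -0.5]
gripper_width: 0.496
grasp_force: 30.0
```

Emit:
arm_command(plan=[[[4, 0, 0, 0, 0], [4, 0, 0, 0, 0]]])

```text
time: 8.3
eef_pos: [0.505, -0.119, 0.0612]
tcp_rot: [[-0.998, 0.06, 0.0], [0.06, 0.998, -0.0], [-0.0, -0.0, -1.0]]
force: [-1.3, -0.4, -0.2]
gripper_width: 0.492
grasp_force: 30.0
```

Emit:
arm_command(plan=[[[4, 0, 0, 0.02, 0], [4, 0, 0, 0.04, 0], [4, 0, 0, 0.04, 0], [4, 0, 0, 0.04, 0]]])

```text
time: 8.7
eef_pos: [0.505, -0.1193, 0.061]
tcp_rot: [[-0.998, 0.06, -0.0], [0.06, 0.998, -0.001], [-0.0, -0.001, -1.0]]
force: [-3.8, -1.0, 4.4]
gripper_width: 0.494
grasp_force: 30.0
```

Emit:
arm_command(plan=[[[4, 0, 0, 0, 0], [4, 0, 0, 0, 0]]])

```text
time: 8.9
eef_pos: [0.505, -0.1193, 0.061]
tcp_rot: [[-0.998, 0.06, 0.0], [0.06, 0.998, -0.001], [-0.0, -0.001, -1.0]]
force: [-4.8, -2.5, 4.5]
gripper_width: 0.494
grasp_force: 30.0
```

Seated in the groove, with about 8 N down and little side force. I ease off slightly, then slide towards the plate.

Emit:
arm_command(plan=[[[4, 0, -0.02, -0.03, 0], [4, 0, -0.02, -0.03, 0], [4, 0, -0.02, -0.03, 0], [4, 0, -0.02, -0.03, 0]]])

```text
time: 9.3
eef_pos: [0.505, -0.1193, 0.061]
tcp_rot: [[-0.998, 0.06, 0.0], [0.06, 0.998, -0.0], [-0.0, -0.0, -1.0]]
force: [-3.9, -2.9, 4.1]
gripper_width: 0.492
grasp_force: 30.0
```

Run:
```python
from rig import arm
s=arm.get_state();print(s["force"],s["ft_torque"],s["eef_pos"],s["tcp_rot"].round(4).tolist())
```

```text
[-3.94352479 -2.8623918   4.13214777] [-0.2386196   0.74158388  0.04526965] [ 0.50500733 -0.11928076  0.0610402 ] [[-0.9982, 0.0597, 0.0001], [0.0597, 0.9982, -0.0001], [-0.0001, -0.0001, -1.0]]
```

Emit:
arm_command(plan=[[[4, 0, -0.03, -0.03, 0], [4, 0, -0.03, -0.03, 0], [4, 0, -0.03, -0.03, 0], [4, 0, -0.03, -0.03, 0]]])

```text
time: 9.7
eef_pos: [0.5049, -0.1193, 0.0611]
tcp_rot: [[-0.998, 0.06, 0.0], [0.06, 0.998, 0.0], [0.0, 0.0, -1.0]]
force: [-1.7, -0.5, -0.2]
gripper_width: 0.493
grasp_force: 30.0
```

Emit:
arm_command(plan=[[[4, -0.15, 0, 0, 0], [4, -0.3, 0, 0, 0], [4, -0.45, 0, 0, 0], [4, -0.6, 0, 0, 0], [4, -0.6, 0, 0, 0], [4, -0.6, 0, 0, 0]]])

```text
time: 10.3
eef_pos: [0.511, -0.1198, 0.0611]
tcp_rot: [[-0.998, 0.06, -0.0], [0.06, 0.998, 0.0], [0.0, 0.0, -1.0]]
force: [-0.5, -0.3, -2.9]
gripper_width: 0.489
grasp_force: 30.0
```

Emit:
arm_command(plan=[[[4, -0.15, 0, 0, 0], [4, -0.3, 0, 0, 0], [4, -0.45, 0, 0, 0], [4, -0.6, 0, 0, 0], [4, -0.75, 0, 0, 0], [4, -0.9, 0, 0, 0], [4, -1.05, 0, 0, 0], [4, -1.2, 0, 0, 0], [4, -1.2, 0, 0, 0], [4, -1.2, 0, 0, 0]]])

```text
time: 11.3
eef_pos: [0.5219, -0.1205, 0.061]
tcp_rot: [[-0.998, 0.06, -0.003], [0.06, 0.998, 0.0], [0.003, 0.0, -1.0]]
force: [-4.6, 0.2, -0.0]
gripper_width: 0.495
grasp_force: 30.0
```

Emit:
arm_command(plan=[[[4, -0.15, 0, 0, 0], [4, -0.3, 0, 0, 0], [4, -0.45, 0, 0, 0], [4, -0.6, 0, 0, 0], [4, -0.6, 0, 0, 0], [4, -0.6, 0, 0, 0]]])

```text
time: 11.9
eef_pos: [0.5272, -0.1208, 0.061]
tcp_rot: [[-0.998, 0.06, -0.004], [0.06, 0.998, 0.001], [0.004, 0.0, -1.0]]
force: [-9.2, -0.3, 1.8]
gripper_width: 0.492
grasp_force: 30.0
```

Emit:
arm_command(plan=[[[4, -0.1, 0, 0, 0], [4, -0.2, 0, 0, 0], [4, -0.2, 0, 0, 0], [4, -0.2, 0, 0, 0]]])

```text
time: 12.3
eef_pos: [0.5285, -0.1208, 0.061]
tcp_rot: [[-0.998, 0.059, -0.006], [0.059, 0.998, 0.001], [0.006, 0.001, -1.0]]
force: [-11.7, 1.1, 4.8]
gripper_width: 0.493
grasp_force: 30.0
```

Emit:
arm_command(plan=[[[4, -0.1, 0, -0.03, 0], [4, -0.2, 0, -0.04, 0], [4, -0.2, 0, -0.04, 0], [4, -0.2, 0, -0.04, 0]]])

```text
time: 12.7
eef_pos: [0.5285, -0.1208, 0.0609]
tcp_rot: [[-0.998, 0.059, -0.011], [0.059, 0.998, 0.001], [0.011, 0.001, -1.0]]
force: [-18.0, 0.0, 8.2]
gripper_width: 0.493
grasp_force: 30.0
```

Emit:
arm_command(plan=[[[4, -0.1, 0, 0, 0], [4, -0.1, 0, 0, 0], [4, -0.1, 0, 0, 0]]])

```text
time: 13.0
eef_pos: [0.5285, -0.1208, 0.0609]
tcp_rot: [[-0.998, 0.059, -0.013], [0.059, 0.998, 0.002], [0.013, 0.001, -1.0]]
force: [-21.2, -1.6, 11.1]
gripper_width: 0.495
grasp_force: 30.0
```

Emit:
arm_command(plan=[[[4, 0.05, 0, -0.04, 0], [4, 0.12, 0, -0.07, 0], [4, 0.12, 0, -0.07, 0], [4, 0.12, 0, -0.07, 0]]])

```text
time: 13.4
eef_pos: [0.5285, -0.1208, 0.0611]
tcp_rot: [[-0.998, 0.059, -0.01], [0.059, 0.998, 0.001], [0.01, 0.001, -1.0]]
force: [-14.3, -1.1, 3.5]
gripper_width: 0.493
grasp_force: 30.0
```

Run:
```python
from h import *
from rig import arm
s=arm.get_state();d={n:arm.camera(n) for n in("wrist","scene","side")};pickle.dump((s,d),open("w6.pkl","wb"))
print(s["eef_pos"],s["tcp_rot"].round(4).tolist(),s["force"],s["ft_torque"])
def crop(c,x,y,w,h): return cv2.resize(c["frame"][y:y+h,x:x+w],(400,300),interpolation=cv2.INTER_CUBIC)
cv2.imwrite("pics/w6.png",np.vstack([np.hstack([crop(d["scene"],290,135,88,66),crop(d["side"],255,220,100,75)]),np.hstack([crop(d["wrist"],150,150,256,192),crop(d["wrist"],200,240,160,120)])]))
```

```text
[ 0.52853396 -0.1208425   0.06107091] [[-0.9982, 0.0591, -0.0101], [0.0591, 0.9983, 0.0013], [0.0101, 0.0007, -0.9999]] [-14.32268973  -1.11467507   3.49239295] [-1.95732771e-01  2.43926356e+00  2.11425057e-03]
```

View pics/w6.png

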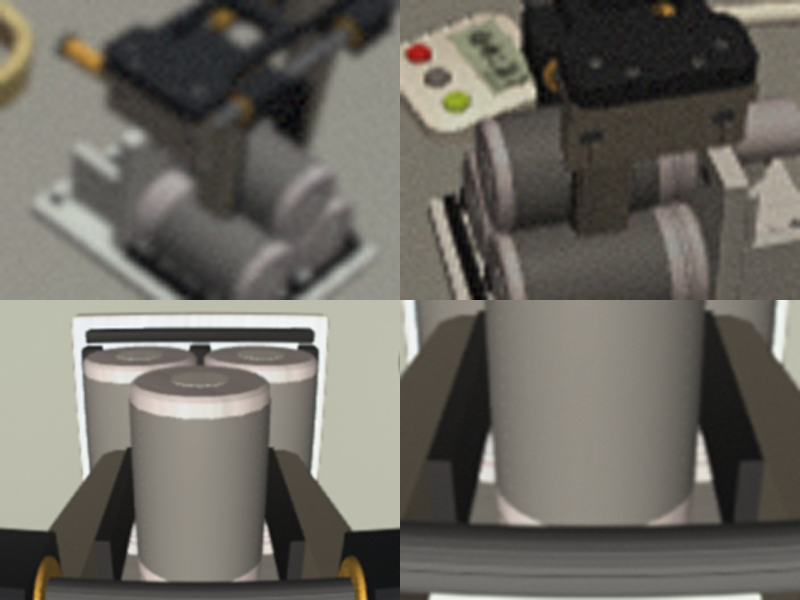

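The pictures show the cell in the groove against the plate: side view, its end at the plate by (715,170); wrist view, both lower cells level and unmoved. I check the pin travel from its tail, and the end positions.

Run:
```python
from h import *
s0,d0=pickle.load(open("c0.pkl","rb"));s,d=pickle.load(open("w6.pkl","rb"))
a=np.radians(-3.4);ex=np.array([np.cos(a),np.sin(a),0])
for n,(x,y,w,h) in(("scene",(300,138,25,25)),("side",(345,235,45,25))):
    for D in(d0,d):
        c=D[n];f=cv2.cvtColor(c["frame"],cv2.COLOR_BGR2HSV)[y:y+h,x:x+w]
        m=(f[:,:,1]>110)&(f[:,:,0]>8)&(f[:,:,0]<28)&(f[:,:,2]>80)
        v,u=np.nonzero(m);P=np.array([onz(c,(x+i,y+j),.0722)@ex for i,j in zip(u,v)])
        print(n,len(P),"tail x range",P.min().round(4) if len(P) else 0,P.max().round(4) if len(P) else 0)
c=d["wrist"];R=s["tcp_rot"]
G=c["frame"][:,:,1]
f=lambda u,v,z:round(float((wonz(c,s,(u,v),z)-s["eef_pos"])@ex*1e3),1)
k=lambda x,y:(150+x/1.5625,150+(y-300)/1.5625)
for z in(.0952,): print("held near top edge",[f(*k(200,y),z) for y in(388,391,394)])
print("low cells near top edge",[f(*k(u,y),.056) for u in(140,262) for y in(357,360,363)])
print([(v,int(G[v,278])) for v in range(190,222)])
```

```text
scene 40 tail x range 0.6333 0.6644
scene 37 tail x range 0.6482 0.677
side 133 tail x range 0.6275 0.6627
side 182 tail x range 0.6275 0.675
held near top edge [-41.9, -41.0, -40.1]
low cells near top edge [-42.8, -41.7, -40.6, -42.8, -41.7, -40.6]
[(190, 51), (191, 66), (192, 85), (193, 94), (194, 97), (195, 98), (196, 107), (197, 110), (198, 112), (199, 110), (200, 111), (201, 110), (202, 110), (203, 116), (204, 134), (205, 134), (206, 113), (207, 97), (208, 96), (209, 96), (210, 101), (211, 129), (212, 177), (213, 199), (214, 200), (215, 204), (216, 218), (217, 226), (218, 227), (219, 227), (220, 227), (221, 227)]
```

Emit:
arm_command(plan=[[[4, -0.05, 0, 0, 0], [4, -0.05, 0, 0, 0], [4, -0.05, 0, 0, 0], [4, -0.05, 0, 0, 0], [4, -0.05, 0, 0, 0]]])

```text
time: 14.05
eef_pos: [0.5285, -0.1208, 0.061]
tcp_rot: [[-0.998, 0.059, -0.011], [0.059, 0.998, 0.001], [0.011, 0.001, -1.0]]
force: [-16.1, -2.0, 5.0]
gripper_width: 0.489
grasp_force: 30.0
```

Steady at 16 N total, of which about 9 N is the pin. Handing in.

```bash
python3 -c "
from rig import arm
print(arm.hand_in())"
```

```text
the job is handed in; nothing more can be done
None
```

The job is handed in at 14 s: the cell lies in the groove on the two lower cells and is still held against the stop plate with about 16 N total push, the pin pushed in about 12.5 mm by the camera and the lower cells showing no sign of having moved; the tool leans about 0.6° under the push.

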